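Shut the blow mould and torque its clamp screw

ROBOT

A 6-joint arm with a two-finger parallel gripper is mounted at the origin on the work surface. World frame = base frame: x ahead of the robot, y to its left, z up, the work surface at z = 0. Lengths are in m, angles in rad, forces in N, time in s.
With the tool pointing down it reaches from about 0.375 to 0.9 m from the base axis. Payload 3.1 kg.
Tool frame: the origin (TCP) lies midway between the tips of the shut fingers; the grasp point (between the pads) lies 19 mm behind it; x points along the fingers, z is the direction in which the jaws open and shut, and the axes are right-handed (so a half turn about x gives the same grasp; the last joint's range is limited). The gripper opens to 85 mm and grips with 20 to 120 N. Pads are 22 mm wide; open, the fingers measure 114 mm over their backs; the gripper's body (76 mm by 85 mm) begins 54 mm behind the grasp point. The pads swing forward as they close: fully open they stand 13 mm farther back than shut.
Start: joints at [1.165, 0.527, 1.433, -0, 1.181, -0.178], TCP at [0.141, 0.609, 0.198] pointing down, gripper open.
Joint ranges: [-3.08, 3.08], [-0.75, 2.2], [0.22, 2.44], [-1.43, 4.57], [0, 2.65], [-2.85, 2.85]. Speed limits (rad/s): [2.79, 2.79, 3.14, 3.14, 3.14, 3.14].

INTERFACE

Orientations are given as a unit quaternion [x, y, z, w].
In Python, from station import status, snapshot, camera_params, ticket gives the robot as it stands.
- The arm moves only by the tool arm_command, never from a script. Its argument "series" is a list that holds one entry, the list of rows, each a list of 4 numbers: the shift along the tool's x, y, z in mm, then the turn about the tool's x in rad. A call has 1 to 10 rows; each row shifts and turns the commanded pose from where the row before left it, along the tool's axes as they then stand; what a row does not reach is not made up. A row lasts 1/10 s, in which the tool goes at most 50 mm and 8.59 degrees, less where a joint would pass 70% of its speed; a pose out of reach is approached as far as the arm can. A call is refused whole if a number of a shift passes 50 or a number of a turn 0.15, either way. A call with a gripper value outside its range is refused whole. "jaw" is the opening in per cent of the stroke, from 0 (shut) to 100 (fully open), set as the call begins (left out, the last holds). The fingers move at their own pace and stop on an object; "force" is the grip in N (left out, the last holds). Time passes only in rows, so rows that do not move let the fingers close. It gives the time, the measured TCP pose, the force and the opening at its end, in the units of the state.
- status.sense(): the state, without advancing time (a new reading comes with each control period).
- snapshot(name): name is "side" or "top" or "wrist"; returns the picture (400x640x3 uint8, red, green, blue); there is no depth.
- camera_params(name): a dict with "fovy" (degrees; the focal length in pixels is half the picture's height over the tangent of half this angle, whatever the lens; pixels are square), "cx", "cy" (the principal point, pixels), "extrinsics" (4x4, takes a point from camera to world coordinates); the wrist camera has in their place "mount" (4x4, takes a point from camera to tool coordinates, whose origin is the TCP and whose axes are the tool frame's). Camera axes: x right, y down, z forward; pixel columns grow to the right and rows downward; lengths in m; the calibration is good to about 2 mm. A picture is of the moment at which its call begins: read the wrist's pose just before it. camera_params takes no time and is no camera call.
- ticket.sign_off(): hands the job in, once; it reports no verdict.
The state is a dict: "t": time; "q": joint angles; "qd": joint speeds; "tau": joint torques, N m; "tcp_pos": TCP position; "tool_rot": TCP orientation; "force": force on the tool from outside, world axes, zero at the start; "ft_torque": the same for the moment, N m; "finger_gap": opening from 0.0 (shut) to 1.0 (fully open).
Only numpy, scipy, OpenCV 4.12 (cv2) and the standard library are available. Lean on these libraries where they do the work, as an engineer would, in place of code of your own. Each camera call takes 0.05 s, during which the arm holds its last target. There are 200 camera calls.

TASK

Swing the open half of the iron blow mould gently fully shut by its post, then turn the click wrench on the clamp screw clockwise (towards the robot) until its handle distinctly breaks over at the set torque, hold it there for a moment, and stop without hauling on past the click. Then let go so that the handle springs straight, with the mould still fully shut; leave the other things on the bench alone.

Things in the scene. Friction and masses are not known exactly. Their poses are not given: they have to be found in the camera images.
- fixture: mould clamp fixed to the bench: steel plate 170 x 280 x 12 mm with an octagonal iron mould in two halves (100 mm across, 112 mm tall) and an upright clamp screw. Place and yaw vary. Origin on the bench under the screw; x away from the robot, y from screw to mould. Plate spans x -85..85, y -35..245 mm; mould centre (0, 130) mm, its fixed half on the +x side.
- screw_axis (a point): point on the vertical clamp screw axis, inside the wrench's round steel head (40 mm wide), 75 mm above the bench: the centre about which the wrench turns. The screw runs down with 2 to 3 N at the grip; after 0.4 to 0.7 rad, an angle not to be seen beforehand, it suddenly goes tight.
- mould_hinge (a point): point on the vertical hinge pin of the moving mould half, 195 mm from the screw axis along the fixture's +y, 75 mm above the bench
- mould_jaw (a joint): swing of the moving mould half (on the -x side) about its hinge pin: 0 = fully shut on a hard stop, up to 1.0 rad open, free end swung towards -x; shuts anticlockwise seen from above. Starts open 0.35 to 0.85. Takes about 3 N at the post to move and stays where left.
- jaw_post (a point): centre of the top of the upright steel push post at the moving half's free end: 18 mm thick, 108 mm long, top 136 mm above the bench, 130 mm from the hinge axis. When shut it is at (-46, 73) mm in the fixture's frame. Push it towards the mould, or pinch it lightly (25 N or less).
- wrench_neck (a point): centre of the upright hinge pin at which the wrench handle breaks over, 50 mm from the screw axis, 75 mm above the bench
- wrench_grip (a point): middle of the wrench's black round grip: 25 mm thick, level, centre line 75 mm above the bench, 180 mm from the screw axis (grip spans 128 to 243 mm). It starts roughly along the fixture's -y, swung back to +x by up to 0.9 rad, and stays on the screw. Tighten clockwise seen from above: the handle comes towards the robot. Push it, or pinch it lightly (25 N or less).
- wrench_handle (a joint): break-over angle of the handle to its head: 0 = straight, clockwise positive. Sprung: 0 below the set torque; with the screw tight it gives way at about 12 N at the grip (14 N at 0.2 rad) and straightens when let go. Properly clicked from 0.07 rad; over 0.21 is hauling past the click (hard stop at 0.32).
- tweezers: steel tweezers 220 mm long, 14 mm high, lying flat on the bench beneath the wrench handle's swing; loose bystander, origin at the middle of its underside
- wood_paddle: flat wooden paddle 265 mm long, 14 mm thick, lying on the bench beyond the clamp; loose bystander, origin at the middle of its underside
- jacks: iron two-bladed glass jacks 240 mm long, 12 mm high, lying on the bench; loose bystander, origin at the middle of its underside
- frit_jar: closed amber glass jar, 60 mm wide, 85 mm high; loose bystander, origin at the middle of its underside
- tool_cup: open steel cup, 72 mm wide, 85 mm high; loose bystander, origin at the middle of its underside
- glass_bowl: green glass bowl, 110 mm wide, 50 mm high; loose bystander, origin at the middle of its underside
- wood_block: round wooden forming block 76 mm wide, 50 mm high, with a stick handle to one side, behind the mould; loose bystander, origin at the middle of its underside

How it is judged:
On the way, in this order (a step that is already met when the one before it is completed fails the run):
1. the moving mould half is swung fully shut (value of joint mould_jaw below 0.03 rad), for 0.2 s.
2. with the mould shut, the wrench handle breaks over at the set torque (value of joint wrench_handle above 0.07 rad and value of joint mould_jaw below 0.03 rad), for 0.2 s.
At the end, for the whole second after the job is handed in: The mould is fully shut (within 0.03 rad), the wrench has been broken over by at least 0.07 rad for 0.2 s and has been let go, so its handle is straight (within 0.03 rad) and at rest (value of joint each of mould_jaw, wrench_handle below 0.03 rad and velocity of joint wrench_handle between -0.05 and 0.05 rad/s); the robot touches nothing.
It fails at once if the wrench handle was hauled on past its click (folded more than 0.21 rad): over-tightened (value of joint wrench_handle above 0.21 rad).
It fails at once if the wrench was clicked while the mould was not shut (value of joint each of wrench_handle, mould_jaw above 0.05 rad).
It fails at once if the moving mould half was pressed or squeezed with more than 70 N (contact force between mould_jaw and the fingers above 70 N or contact force between mould_jaw and the arm above 70 N).
It fails at once if the wrench handle was pushed or squeezed with more than 70 N (contact force between wrench_handle and the fingers above 70 N or contact force between wrench_handle and the arm above 70 N).
It fails at once if a bystander was knocked or moved more than 30 mm (distance of any of tweezers, wood_paddle, jacks, frit_jar, tool_cup, glass_bowl, wood_block from where it was at the start of the episode above 0.03 m).
It also fails if it takes over 72 s, if anything falls off the work surface, if the arm or the gripper's body presses on something with over 40 N, if the wrist force passes 120 N, or if a joint passes its speed limit or range.

## Working session

There is one attempt and no reset: what is moved stays moved. The work goes in short steps, Python scripts to look and compute and a tool call to move; the robot and the scene stay as the last step left them, time stands still between calls to the robot, and variables do not carry over. Pictures are saved under pics/ and viewed, about 8 in all and at most 12, crops included, and the job is handed in when it is done.

Besides the shell and the picture viewer there is one more tool, called in YAML: its name, and indented under it one key for each argument. arm_command: Moves the arm, as the interface text tells. Its arguments: {"type":"object","properties":{"series":{"type":"array"},"jaw":{"type":"number"},"force":{"type":"number"}},"required":["series"]}

```bash
mkdir -p pics; ls; python3 - <<'E'
from station import status,snapshot,camera_params
import cv2,json
print(status.sense())
for n in("top","side"):
    cv2.imwrite(f"pics/{n}0.png",snapshot(n)[:,:,::-1]); p=camera_params(n); print(n,p)
print(camera_params("wrist"))
E
```

```text
pics
{'t': 0.0, 'q': array([ 1.16450841e+00,  5.28484791e-01,  1.43392179e+00,  3.01044058e-05,
        1.18138929e+00, -1.78493301e-01]), 'qd': array([-0.00038559,  0.00152281,  0.00033766, -0.00090003,  0.00038365,
        0.00053029]), 'tau': array([-4.34503672e-04, -4.42351162e+01, -1.78022754e+01, -3.43711836e-04,
        8.79503670e-03, -2.06964216e-06]), 'tcp_pos': array([0.1407824 , 0.60812188, 0.19701606]), 'tool_rot': array([-0.4402913 ,  0.554279  ,  0.43957132,  0.55289729]), 'force': array([ 0.23187518,  0.42892249, -0.40992913]), 'ft_torque': array([ 0.01201676,  0.0050129 , -0.03522836]), 'finger_gap': 0.9985900212687551}
top {'fovy': 47.211761642834745, 'cx': 315.68686103365906, 'cy': 200.3695575760939, 'extrinsics': array([[-0.02029931, -0.99387503,  0.1086295 ,  0.39304272],
       [-0.99972755,  0.01892565, -0.0136616 ,  0.02947506],
       [ 0.01152204, -0.10887722, -0.99398843,  1.44739721],
       [ 0.        ,  0.        ,  0.        ,  1.        ]])}
side {'fovy': 49.13602557771043, 'cx': 317.7985006356183, 'cy': 196.59890942313552, 'extrinsics': array([[ 0.9540613 , -0.18888951,  0.23256781,  0.26631267],
       [-0.29952862, -0.58306645,  0.75519277, -0.8868039 ],
       [-0.0070455 , -0.79016092, -0.61285895,  0.84891032],
       [ 0.        ,  0.        ,  0.        ,  1.        ]])}
{'fovy': 62.847797960142046, 'cx': 317.07320118112386, 'cy': 199.74709445968563, 'mount': array([[ 7.32747626e-04, -2.74423194e-01,  9.61608742e-01,
        -1.76867208e-01],
       [ 5.46921872e-05, -9.61608988e-01, -2.74423306e-01,
         7.06335759e-02],
       [ 9.99999730e-01,  2.53675511e-04, -6.89607898e-04,
        -1.89010453e-05],
       [ 0.00000000e+00,  0.00000000e+00,  0.00000000e+00,
         1.00000000e+00]])}
```

View pics/top0.png

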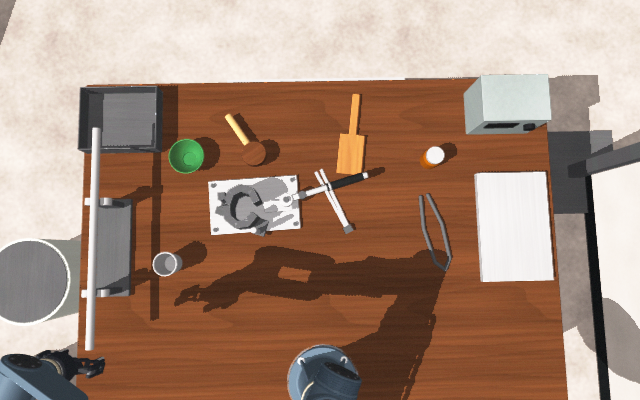

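View pics/side0.png

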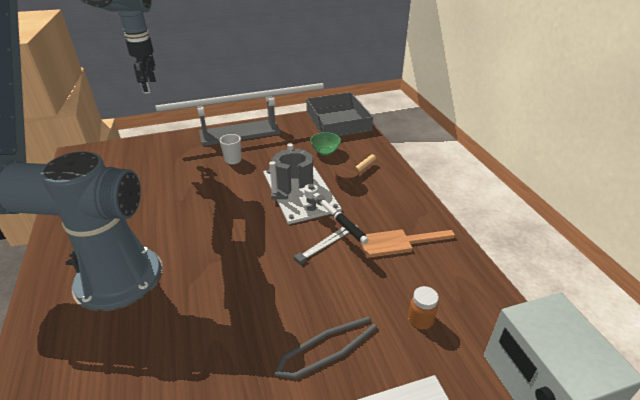

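```bash
python3 - <<'E'
import cv2,numpy as np
a=cv2.imread("pics/top0.png")[160:250,195:395]; b=cv2.imread("pics/side0.png")[130:265,245:405]
a=cv2.resize(a,(800,360),interpolation=cv2.INTER_CUBIC)
cv2.imwrite("pics/c1.png",a)
cv2.imwrite("pics/c2.png",cv2.resize(b,(640,540),interpolation=cv2.INTER_CUBIC))
E
```

```text
(no output)
```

View pics/c1.png

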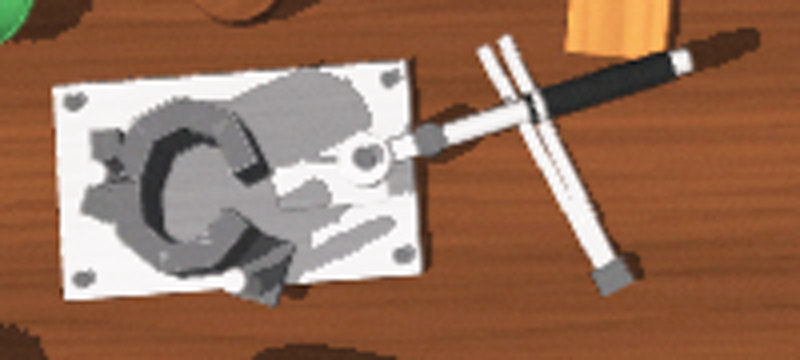

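View pics/c2.png

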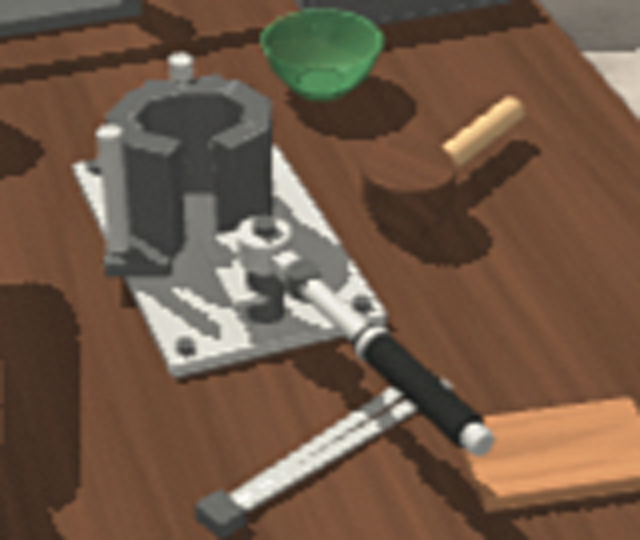

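```bash
cat > h.py <<'E'
import numpy as np
from station import status,snapshot,camera_params
from scipy.optimize import least_squares
P={n:camera_params(n) for n in("top","side")}
def proj(n,X):
    p=P[n];E=p["extrinsics"];f=200/np.tan(np.radians(p["fovy"])/2)
    c=(np.atleast_2d(X)-E[:3,3])@E[:3,:3]; return c[:,:2]/c[:,2:]*f+[p["cx"],p["cy"]]
def back(n,u,z):
    p=P[n];E=p["extrinsics"];f=200/np.tan(np.radians(p["fovy"])/2)
    d=E[:3,:3]@np.array([(u[0]-p["cx"])/f,(u[1]-p["cy"])/f,1]); return E[:3,3]+d*(z-E[2,3])/d[2]
def F(v,pts):
    x,y,t=v;pts=np.atleast_2d(pts);c,s=np.cos(t),np.sin(t)
    return np.c_[x+c*pts[:,0]-s*pts[:,1],y+s*pts[:,0]+c*pts[:,1],pts[:,2]]
E
python3 - <<'E'
from h import *
T=lambda u:np.array(u)/4.+[195,160]-.375
S=lambda u:np.array(u)/4.+[245,130]-.375
cor=np.array([[85,245,12],[85,-35,12],[-85,-35,12],[-85,245,12]])/1e3
uv=np.array([T(u) for u in [(53,86),(407,60),(422,273),(65,299)]])
r=least_squares(lambda v:(proj("top",F(v,cor))-uv).ravel(),[.5,.05,0]); v=r.x
print(v,r.fun.round(2))
sc=np.array([[-85,-35,12]])/1e3
print("side corner pred",proj("side",F(v,sc)),S((178,376)))
print("screw top/side",proj("top",F(v,[[0,0,.085]])),T((367,157)),proj("side",F(v,[[0,0,.085]])),S((266,230)))
print("post top",back("top",T((235,283)),.136),"side",back("side",S((109,131)),.136))
for n,u in(("top",T((430,138))),("top",T((683,62))),("side",S((478,437)))):print(n,back(n,u,.075))
h=F(v,[[0,.195,.075]])[0];print("hinge",h)
for op in(0,.2,.4,.6,.8):
    ps=F(v,[[-.046,.073,.136]])[0]; d=(ps-h)[:2]; c,s=np.cos(-op),np.sin(-op)
    X=np.r_[h[:2]+np.array([[c,-s],[s,c]])@d,.136]; print(op,X.round(3),proj("top",X),proj("side",X))
print(T((235,283)),S((109,131)))
E
```

```text
[0.54689798 0.0996514  0.0551745 ] [ 0.1  -0.21 -0.01 -0.14  0.08  0.06 -0.17  0.28]
side corner pred [[287.18675027 221.29110698]] [289.125 223.625]
screw top/side [[285.96258742 199.28360279]] [286.375 198.875] [[310.1349934  188.19530917]] [311.125 187.125]
post top [0.45350734 0.19125504 0.136     ] side [0.45700047 0.19135663 0.136     ]
top [0.56277694 0.05118464 0.075     ]
top [ 0.61731546 -0.14194378  0.075     ]
side [ 0.62002389 -0.13850344  0.075     ]
hinge [0.53614441 0.29435466 0.075     ]
0 [0.497 0.17  0.136] [[260.71135289 215.0721807 ]] [[286.73966386 163.85886429]]
0.2 [0.473 0.18  0.136] [[257.18060048 223.47641562]] [[278.01459673 163.41705288]]
0.4 [0.452 0.195 0.136] [[252.03581003 231.06549624]] [[269.81968187 162.02614839]]
0.6 [0.434 0.214 0.136] [[245.47647645 237.52682779]] [[262.54418459 159.76683337]]
0.8 [0.42  0.236 0.136] [[237.76294553 242.591269  ]] [[256.51262107 156.76570593]]
[253.375 230.375] [271.875 162.375]
```

```bash
cat >> h.py <<'E'
from scipy.spatial.transform import Rotation as Rn
def rel(X,ypsi):
    "TCP shift (mm, in tool axes after turning) and turn about tool x to bring tool y to world heading ypsi"
    s=status.sense();R=Rn.from_quat(s["tool_rot"]).as_matrix()
    psi=np.arctan2(R[1,1],R[0,1]); dpsi=(ypsi-psi+np.pi)%(2*np.pi)-np.pi
    turn=-dpsi  # tool x is down
    R2=R@Rn.from_rotvec([turn,0,0]).as_matrix(); d=np.array(X)-s["tcp_pos"]
    print("t",round(s["t"],2),"tcp",s["tcp_pos"].round(4),"psi",round(psi,3),"F",s["force"].round(1),"q",s["q"].round(2))
    print("turn",round(turn,3),"shift before turn",(R.T@d*1e3).round(1),"after",(R2.T@d*1e3).round(1))
E
python3 - <<'E'
from h import *
R=Rn.from_quat(status.sense()["tool_rot"]).as_matrix();print(R.round(3))
print("cup",back("top",(167,263),.08))
h=np.array([.536,.294]);p=np.array([.4555,.1915]);r=p-h
a=np.arctan2(r[1],r[0]);print(np.hypot(*r),"push heading",a+np.pi/2)
th=a+np.pi/2;X=np.r_[p-.04*np.array([np.cos(th),np.sin(th)]),.2];print(X)
rel(X,th);rel(X,th+np.pi)
E
```

```text
[[-0.001 -0.974  0.226]
 [-0.002  0.226  0.974]
 [-1.     0.    -0.002]]
cup [0.36497134 0.45311617 0.08      ]
0.13033226768532802 push heading -0.6657537665787387
[0.42404194 0.21620608 0.2       ]
t 0.1 tcp [0.1408 0.6082 0.1971] psi 2.914 F [ 0.   0.5 -1. ] q [ 1.16  0.53  1.43 -0.    1.18 -0.18]
turn -2.704 shift before turn [  -2.4 -364.4 -317.9] after [ -2.4 464.8 133.3]
t 0.1 tcp [0.1408 0.6082 0.1971] psi 2.914 F [ 0.   0.5 -1. ] q [ 1.16  0.53  1.43 -0.    1.18 -0.18]
turn 0.438 shift before turn [  -2.4 -364.4 -317.9] after [  -2.4 -464.8 -133.3]
```

arm_command:
  series:
    - [[0, 0, 0, 0.146], [0, 0, 0, 0.146], [0, 0, 0, 0.146], [0, -46, -13, 0], [0, -46, -13, 0], [0, -46, -13, 0], [0, -46, -13, 0], [0, -46, -13, 0], [0, -46, -13, 0], [0, -46, -13, 0]]
  jaw: 0
  force: 25

```text
t: 1.1
tcp_pos: [0.3387, 0.3367, 0.1978]
tool_rot: [-0.309, 0.636, 0.309, 0.636]
force: [0.5, 0.5, -0.6]
finger_gap: 0.004
```

```bash
python3 - <<'E'
from h import *
rel([.424,.216,.085],-.666+np.pi)
E
```

```text
t 1.1 tcp [0.3387 0.3367 0.1978] psi 2.476 F [ 0.5  0.5 -0.6] q [ 0.55  0.33  1.79 -0.    1.02 -0.36]
turn 0.001 shift before turn [ 112.8 -141.6  -42.2] after [ 112.8 -141.6  -42.1]
```

arm_command:
  series:
    - [[0, -40, -14, 0], [0, -40, -14, 0], [0, -40, -14, 0], [0, 0, 0, 0], [35, 0, 0, 0], [35, 0, 0, 0], [30, 0, 0, 0], [0, 0, 0, 0], [0, 0, 0, 0]]

```text
t: 2.0
tcp_pos: [0.4059, 0.2317, 0.0979]
tool_rot: [-0.309, 0.636, 0.31, 0.635]
force: [0.7, 0.4, -0.0]
finger_gap: 0.004
```

```bash
python3 - <<'E'
from h import *
import cv2
rel([.424,.216,.085],-.666+np.pi)
for n in("top","side"):cv2.imwrite(f"pics/{n}1.png",snapshot(n)[:,:,::-1])
a=cv2.imread("pics/top1.png")[150:270,195:355]; b=cv2.imread("pics/side1.png")[70:250,200:380]
cv2.imwrite("pics/d.png",np.hstack([cv2.resize(a,(440,330)),cv2.resize(b,(330,330))]))
E
```

```text
t 2.0 tcp [0.4059 0.2317 0.0979] psi 2.476 F [ 0.7  0.4 -0. ] q [ 0.28  0.49  1.92  0.    0.74 -0.63]
turn 0.001 shift before turn [ 12.9 -23.9  -1.2] after [ 12.9 -23.9  -1.1]
```

View pics/d.png

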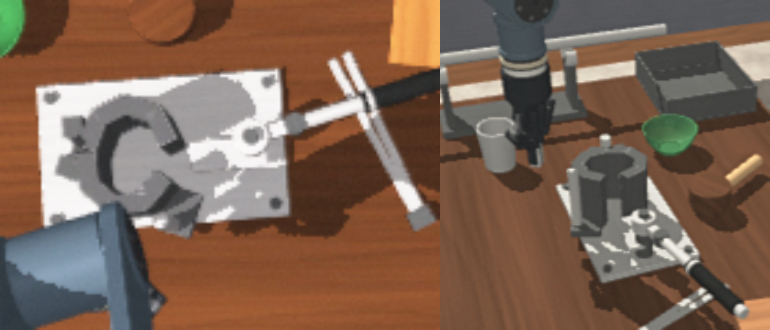

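arm_command:
  series:
    - [[10, 0, 0, 0], [0, -15, -1, 0], [0, -10, 0, 0], [0, -4, 0, 0], [0, -4, 0, 0], [0, -3, 0, 0], [0, -3, 0, 0], [0, -3, 0, 0], [0, 0, 0, 0]]

```text
t: 3.0
tcp_pos: [0.4393, 0.2044, 0.088]
tool_rot: [-0.309, 0.636, 0.309, 0.636]
force: [-1.0, 0.9, 0.5]
finger_gap: -0.002
```

arm_command:
  series:
    - [[0, -3, 0, -0.023], [0, -3, 0, -0.023], [0, -3, 0, -0.023], [0, -3, 0, -0.023], [0, -3, 0, -0.023], [0, -3, 0, -0.023], [0, -3, 0, -0.023], [0, -3, 0, -0.023], [0, -3, 0, -0.023], [0, 0, 0, 0]]

```text
t: 4.0
tcp_pos: [0.4628, 0.1897, 0.0881]
tool_rot: [-0.374, 0.6, 0.373, 0.601]
force: [-2.2, -0.6, -0.2]
finger_gap: -0.002
```

```bash
python3 - <<'E'
from h import *
rel([.497-.0195*np.cos(-.3),.170+.0195*np.sin(.3),.088],-.296+np.pi)
E
```

```text
t 4.0 tcp [0.4628 0.1897 0.0881] psi 2.683 F [-2.2 -0.6 -0.2] q [ 0.17  0.53  1.85 -0.    0.76 -0.95]
turn -0.162 shift before turn [  0.1 -20.1  -5.7] after [  0.1 -18.9  -8.8]
```

arm_command:
  series:
    - [[0, -3, -1, -0.023], [0, -3, -1, -0.023], [0, -3, -1, -0.023], [0, -3, -1, -0.023], [0, 0, 0, 0]]

```text
t: 4.5
tcp_pos: [0.4723, 0.181, 0.0882]
tool_rot: [-0.401, 0.582, 0.4, 0.583]
force: [0.3, 0.8, -0.3]
finger_gap: -0.002
```

arm_command:
  series:
    - [[0, -1, -0.5, -0.008], [0, -1, -0.5, -0.008], [0, -1, -0.5, -0.008], [0, 0, 0, 0]]

```text
t: 4.9
tcp_pos: [0.4733, 0.1787, 0.0881]
tool_rot: [-0.408, 0.578, 0.407, 0.578]
force: [-2.5, 2.9, 0.8]
finger_gap: 0.0
```

arm_command:
  series:
    - [[0, -1, 0, 0], [0, -1, 0, 0], [0, -1, 0, 0], [0, 0, 0, 0]]

```text
t: 5.3
tcp_pos: [0.4761, 0.1776, 0.088]
tool_rot: [-0.408, 0.578, 0.407, 0.578]
force: [-2.5, 0.9, 2.3]
finger_gap: 0.003
```

arm_command:
  series:
    - [[0, -1, 0, 0], [0, -1, 0, 0], [0, -1, 0, 0], [0, 0, 0, 0]]

```text
t: 5.7
tcp_pos: [0.4788, 0.1765, 0.0879]
tool_rot: [-0.407, 0.578, 0.407, 0.578]
force: [-2.2, 0.8, 2.0]
finger_gap: 0.003
```

Force is still about 3 N, so the half is moving freely. I'll carry on to the stop.

arm_command:
  series:
    - [[0, -1, 0, 0], [0, -1, 0, 0], [0, -1, 0, 0], [0, 0, 0, 0]]

```text
t: 6.1
tcp_pos: [0.4807, 0.1758, 0.0879]
tool_rot: [-0.407, 0.579, 0.408, 0.577]
force: [-5.3, 1.0, 2.8]
finger_gap: 0.001
```

arm_command:
  series:
    - [[0, -1, 0, 0], [0, -1, 0, 0], [0, -1, 0, 0], [0, 0, 0, 0]]

```text
t: 6.5
tcp_pos: [0.4806, 0.1758, 0.0879]
tool_rot: [-0.405, 0.58, 0.409, 0.576]
force: [-9.0, 5.1, 7.8]
finger_gap: -0.0
```

arm_command:
  series:
    - [[0, -1, 0, 0], [0, -1, 0, 0], [0, 0, 0, 0], [0, 0, 0, 0], [0, 0, 0, 0]]

```text
t: 7.0
tcp_pos: [0.4805, 0.1757, 0.0879]
tool_rot: [-0.404, 0.581, 0.41, 0.575]
force: [-12.6, 6.5, 9.7]
finger_gap: -0.002
```

```bash
python3 - <<'E'
from h import *
import cv2
rel([.497,.170,.088],-.296+np.pi)
for n in("top","side"):cv2.imwrite(f"pics/{n}2.png",snapshot(n)[:,:,::-1])
a=cv2.imread("pics/top2.png")[150:270,195:355]; b=cv2.imread("pics/side2.png")[120:220,230:330]
cv2.imwrite("pics/e.png",np.hstack([cv2.resize(a,(440,330)),cv2.resize(b,(330,330))]))
E
```

```text
t 7.0 tcp [0.4805 0.1757 0.0879] psi 2.798 F [-12.6   6.5   9.7] q [ 0.13  0.55  1.81  0.    0.79 -1.1 ]
turn -0.048 shift before turn [ -0.3 -17.5   0.2] after [ -0.3 -17.5  -0.6]
```

View pics/e.png

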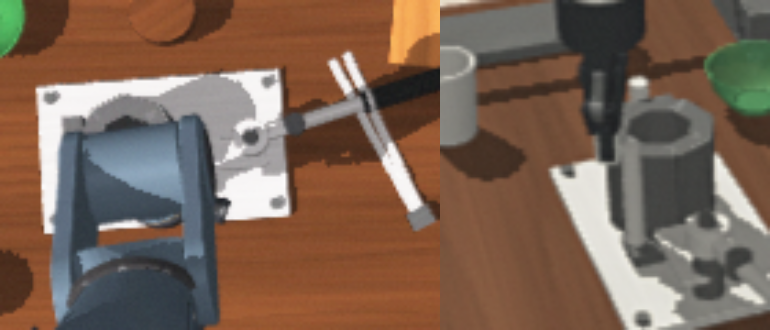

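arm_command:
  series:
    - [[0, 10, 0, 0], [0, 20, 0, 0], [0, 10, 0, 0], [-40, 0, 0, 0], [-40, 0, 0, 0], [-40, 0, 0, 0], [0, 0, 0, -0.145], [0, 0, 0, -0.145], [0, 0, 0, -0.145], [0, 0, 0, -0.145]]

```text
t: 8.1
tcp_pos: [0.4503, 0.1876, 0.2085]
tool_rot: [0.558, -0.435, -0.556, -0.437]
force: [0.2, 0.7, -0.2]
finger_gap: 0.0
```

```bash
python3 - <<'E'
from h import *
rel([.640,-.0605,.2],3.42)
E
```

```text
t 8.1 tcp [0.4503 0.1876 0.2085] psi -2.898 F [ 0.2  0.7 -0.2] q [ 0.17  0.33  1.76 -0.    1.05 -1.65]
turn -0.035 shift before turn [   9.2 -124.3 -286.4] after [   9.2 -114.2 -290.6]
```

arm_command:
  series:
    - [[0, 0, 0, -0.035], [0, -16, -41, 0], [0, -16, -41, 0], [0, -16, -41, 0], [0, -16, -41, 0], [0, -16, -41, 0], [0, -16, -41, 0], [0, -18, -44, 0], [0, 0, 0, 0], [0, 0, 0, 0]]

```text
t: 9.1
tcp_pos: [0.6374, -0.0627, 0.2075]
tool_rot: [0.563, -0.428, -0.562, -0.428]
force: [1.2, 0.8, 0.2]
finger_gap: -0.005
```

```bash
python3 - <<'E'
from h import *
import cv2
rel([.640,-.0605,.048],3.42)
cv2.imwrite("pics/top3.png",snapshot("top")[:,:,::-1]);cv2.imwrite("pics/w3.png",snapshot("wrist")[:,:,::-1])
a=cv2.imread("pics/top3.png")[150:260,195:395];cv2.imwrite("pics/f.png",np.hstack([cv2.resize(a,(480,264)),cv2.resize(cv2.imread("pics/w3.png"),(320,264))]))
E
```

```text
t 9.1 tcp [ 0.6374 -0.0627  0.2075] psi -2.872 F [1.2 0.8 0.2] q [-0.27  0.54  1.38 -0.    1.22 -2.11]
turn -0.008 shift before turn [159.5  -2.9   1.5] after [159.5  -2.9   1.5]
```

View pics/f.png

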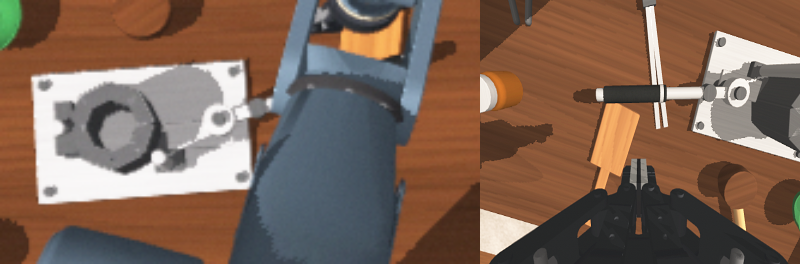

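arm_command:
  series:
    - [[40, 0, 0, 0], [40, 0, 0, 0], [40, 0, 0, 0], [38, 0, 0, 0], [0, 0, 0, 0], [0, 8, 0, 0], [0, 6, 0, 0], [0, 0, 0, 0]]

```text
t: 10.0
tcp_pos: [0.6232, -0.0652, 0.0526]
tool_rot: [0.564, -0.427, -0.562, -0.428]
force: [-0.0, -0.0, 0.0]
finger_gap: -0.004
```

arm_command:
  series:
    - [[0, 3, 0, 0], [0, 3, 0, 0], [0, 3, 0, 0], [0, 3, 0, 0], [0, 0, 0, 0]]

```text
t: 10.5
tcp_pos: [0.6113, -0.0683, 0.0502]
tool_rot: [0.563, -0.428, -0.563, -0.428]
force: [0.7, 1.3, 1.1]
finger_gap: 0.003
```

arm_command:
  series:
    - [[0, 5, -0.5, 0.028], [0, 5, -0.5, 0.028], [0, 5, -0.5, 0.028], [0, 5, -0.5, 0.028], [0, 5, -0.5, 0.028], [0, 5, -0.5, 0.028], [0, 5, -0.5, 0.028], [0, 5, -0.5, 0.028], [0, 5, -0.5, 0.028], [0, 0, 0, 0]]

```text
t: 11.5
tcp_pos: [0.5667, -0.0796, 0.0498]
tool_rot: [-0.504, 0.495, 0.505, 0.495]
force: [-0.4, -0.1, -0.0]
finger_gap: 0.001
```

```bash
cat > g.py <<'E'
from h import *
s=status.sense();R=Rn.from_quat(s["tool_rot"]).as_matrix();c=np.array([.547,.0997]);d=s["tcp_pos"][:2]-c
y=R[:2,1];u=np.array([-y[1],y[0]]) if 0 else np.array([y[1]*-1,y[0]])
print("t",s["t"],"F tool",(R.T@s["force"]).round(1),"along y",(d@y*1e3).round(1),"r",(np.hypot(*d)*1e3).round(1),"psi",np.arctan2(y[1],y[0]).round(3),"ang",np.arctan2(d[1],d[0]).round(3), s["tcp_pos"].round(4))
E
python3 g.py
```

```text
t 11.5 F tool [ 0.   0.4 -0.1] along y -16.2 r 180.3 psi -3.122 ang -1.462 [ 0.5667 -0.0796  0.0498]
```

arm_command:
  series:
    - [[0, 2, 0, 0.011], [0, 2, 0, 0.011], [0, 2, 0, 0.011]]

```text
t: 11.8
tcp_pos: [0.5618, -0.0797, 0.05]
tool_rot: [-0.497, 0.503, 0.497, 0.503]
force: [-0.0, 0.9, -0.9]
finger_gap: -0.004
```

```bash
python3 - <<'E'
import g
from h import *
import cv2
a=snapshot("side")[150:290,290:430,::-1];w=snapshot("wrist")[:,:,::-1]
cv2.imwrite("pics/k.png",np.hstack([cv2.resize(a,(320,320)),cv2.resize(w,(470,320))]))
E
```

```text
t 11.8 F tool [0.9 0.  0.9] along y -17.3 r 180.1 psi 3.128 ang -1.488 [ 0.5618 -0.0797  0.05  ]
```

View pics/k.png

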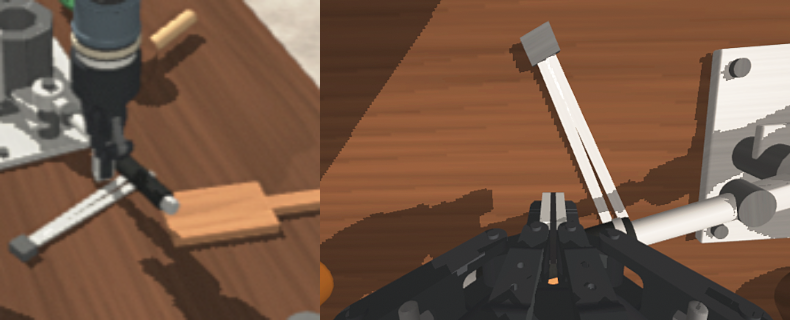

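```bash
python3 - <<'E'
import g
from h import *
import cv2
def draw(im,n,o,k):
    im=cv2.resize(im,None,fx=k,fy=k,interpolation=cv2.INTER_CUBIC)
    T=status.sense()["tcp_pos"]
    for X,c in((T,(0,0,255)),(T+[0,0,.025],(255,0,255)),([.597,-.073,.075],(0,255,0)),([.617,-.142,.075],(255,255,0))):
        q=(proj(n,X)[0]-o)*k; cv2.circle(im,(int(q[0]),int(q[1])),4,c,1); print(n,np.round(proj(n,X)[0],1))
    return im
a=draw(np.ascontiguousarray(snapshot("side")[150:280,280:410,::-1]),"side",np.array([280,150]),4)
b=draw(np.ascontiguousarray(snapshot("top")[150:280,280:350,::-1]),"top",np.array([280,150]),4)
cv2.imwrite("pics/m.png",np.hstack([a,b]))
E
```

```text
t 11.9 F tool [ 0.3 -0.3  0.1] along y -16.8 r 179.9 psi 3.129 ang -1.49 [ 0.5615 -0.0796  0.05  ]
side [334.9 235.9]
side [335.1 228.9]
side [346.8 224.6]
side [363.5 240. ]
top [344.8 194.6]
top [345.4 193.6]
top [342.9 182.2]
top [365.4 175.2]
```

View pics/m.png

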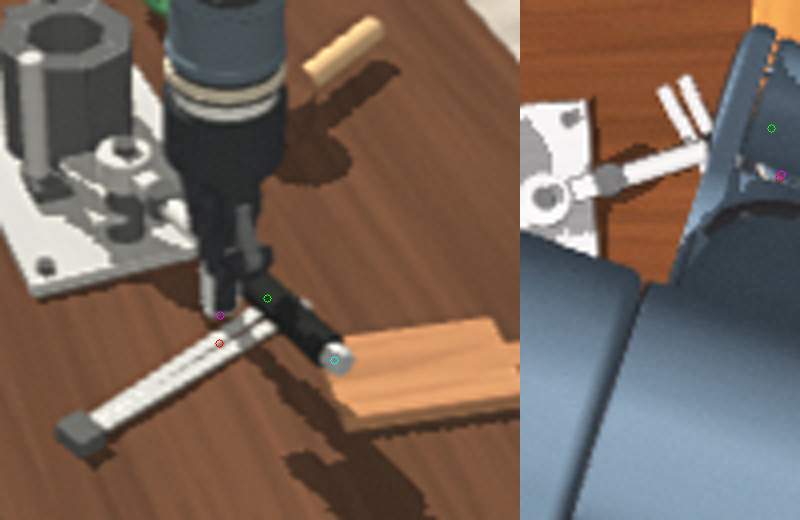

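```bash
python3 - <<'E'
from h import *
for X,u in(([.4059,.2317,.0979],(252,157)),([.4805,.1757,.0879],(281.5,168.5)),([.5615,-.0796,.05],(334.8,228.8))):
    X=np.array(X);print(u,[proj("side",X+[0,0,d])[0].round(1) for d in(0,.015,.025)],[proj("side",X+[d,0,0])[0].round(1) for d in(.02,)])
E
```

```text
(252, 157) [array([253.5, 168.8]), array([253. , 164.7]), array([252.7, 161.9])] [array([259.9, 167.6])]
(281.5, 168.5) [array([281.8, 177.1]), array([281.5, 173. ]), array([281.3, 170.3])] [array([288.2, 176. ])]
(334.8, 228.8) [array([334.8, 235.9]), array([334.9, 231.7]), array([335. , 228.9])] [array([341.9, 234.3])]
```

arm_command:
  series:
    - [[-30, 0, 0, 0], [-40, 0, 0, 0], [-20, 0, 0, 0], [0, -35, 5, -0.12], [0, -35, 5, -0.12], [0, 0, 0, -0.04], [0, 0, 0, 0]]

```text
t: 12.7
tcp_pos: [0.6318, -0.0662, 0.1398]
tool_rot: [0.562, -0.429, -0.562, -0.429]
force: [-0.6, -0.2, -0.4]
finger_gap: -0.0
```

```bash
python3 - <<'E'
from h import *
rel([.636,-.046,.022],3.42)
print([back("top",u,.014)[:2].round(3) for u in((338,172),(365,173))])
im=snapshot("side");import cv2;cv2.imwrite("pics/s5.png",im[:,:,::-1])
E
```

```text
t 12.7 tcp [ 0.6318 -0.0662  0.1398] psi -2.874 F [-0.6 -0.2 -0.4] q [-0.28  0.61  1.46 -0.    1.07 -2.12]
turn -0.01 shift before turn [117.8  -9.4  18.3] after [117.8  -9.6  18.2]
[array([ 0.639, -0.063]), array([ 0.634, -0.149])]
```

arm_command:
  series:
    - [[0, -9, 18, 0], [40, 0, 0, 0], [40, 0, 0, 0], [15, 0, 0, 0], [5, 0, 0, 0], [5, 0, 0, 0], [5, 0, 0, 0], [5, 0, 0, 0], [0, 0, 0, 0]]

```text
t: 13.65
tcp_pos: [0.6352, -0.0468, 0.0253]
tool_rot: [0.562, -0.429, -0.562, -0.429]
force: [-0.7, -0.5, -0.1]
finger_gap: 0.003
```

```bash
python3 - <<'E'
import g
from h import *
import cv2
T=status.sense()["tcp_pos"]
o=np.array([280,140])
im=cv2.resize(np.ascontiguousarray(snapshot("side")[140:265,280:405,::-1]),None,fx=3.2,fy=3.2,interpolation=cv2.INTER_CUBIC)
for d,c in((0,(0,0,255)),(.025,(255,0,255))):
    q=(proj("side",T+[0,0,d])[0]-o)*3.2; cv2.circle(im,(int(q[0]),int(q[1])),3,c,1)
w=snapshot("wrist")[:,120:520,::-1]
cv2.imwrite("pics/n.png",np.hstack([im,w]))
E
```

```text
t 13.65 F tool [ 0.1  0.8 -0.3] along y -46.4 r 171.0 psi -2.874 ang -1.029 [ 0.6352 -0.0468  0.0253]
```

View pics/n.png

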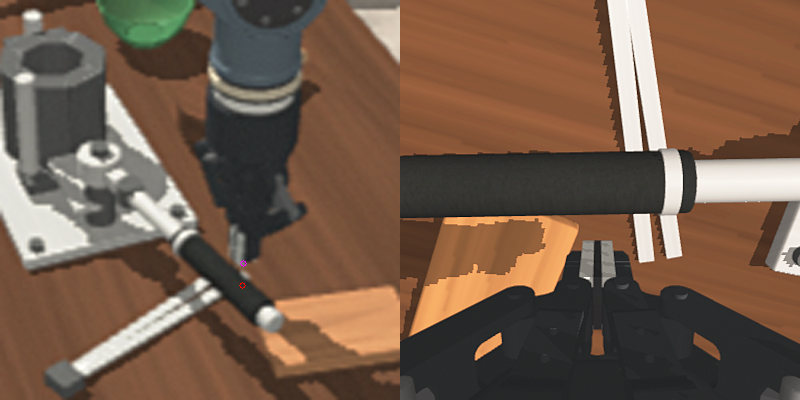

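arm_command:
  series:
    - [[6, 0, 0, 0], [0, 8, 0, 0], [0, 5, 0, 0], [0, 3, 0, 0], [0, 3, 0, 0], [0, 0, 0, 0]]

```text
t: 14.35
tcp_pos: [0.6168, -0.0518, 0.0192]
tool_rot: [0.562, -0.429, -0.562, -0.429]
force: [0.7, 0.6, -0.8]
finger_gap: 0.006
```

arm_command:
  series:
    - [[0, 3, 0, 0.018], [0, 3, 0, 0.018], [0, 3, 0, 0.018], [0, 0, 0, 0]]

```text
t: 14.75
tcp_pos: [0.6081, -0.0546, 0.0192]
tool_rot: [0.551, -0.444, -0.55, -0.444]
force: [2.0, -0.9, -0.1]
finger_gap: -0.0
```

```bash
python3 g.py
```

```text
t 14.75 F tool [ 0.1 -1.7 -1.3] along y -27.2 r 166.0 psi -2.929 ang -1.194 [ 0.6081 -0.0546  0.0192]
```

arm_command:
  series:
    - [[0, 5, -0.7, 0.03], [0, 5, -0.7, 0.03], [0, 5, -0.7, 0.03], [0, 5, -0.7, 0.03], [0, 5, -0.7, 0.03]]

```text
t: 15.25
tcp_pos: [0.5835, -0.0616, 0.0191]
tool_rot: [0.515, -0.485, -0.515, -0.485]
force: [2.0, -1.7, -0.2]
finger_gap: 0.003
```

```bash
python3 - <<'E'
import g
from h import *
import cv2
cv2.imwrite("pics/w6.png",snapshot("wrist")[:,:,::-1])
im=snapshot("wrist").astype(int).sum(2)
E
```

```text
t 15.25 F tool [ 0.2 -1.9 -1.8] along y -26.7 r 165.4 psi -3.081 ang -1.348 [ 0.5835 -0.0616  0.0191]
```

View pics/w6.png

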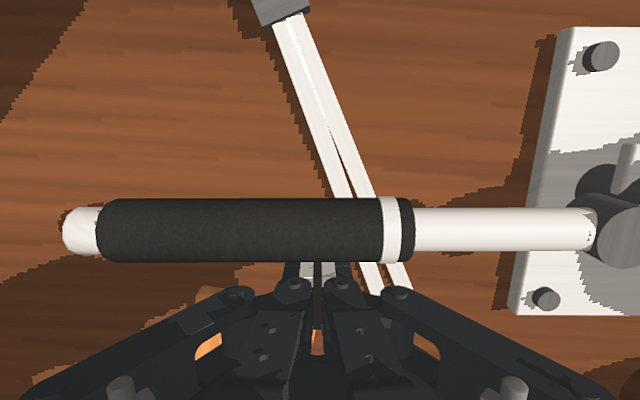

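arm_command:
  series:
    - [[0, 5, -0.7, 0.03], [0, 5, -0.7, 0.03], [0, 5, -0.7, 0.03], [0, 5, -0.7, 0.03], [0, 5, -0.7, 0.03], [0, 5, -0.7, 0.03]]

```text
t: 15.95
tcp_pos: [0.5533, -0.0648, 0.019]
tool_rot: [-0.469, 0.529, 0.469, 0.529]
force: [3.3, 1.4, -1.2]
finger_gap: -0.0
```

arm_command:
  series:
    - [[0, 3, -0.4, 0.018], [0, 3, -0.4, 0.018], [0, 0, 0, 0]]

```text
t: 16.25
tcp_pos: [0.547, -0.0651, 0.019]
tool_rot: [-0.46, 0.537, 0.461, 0.536]
force: [1.0, 0.4, 0.6]
finger_gap: -0.001
```

```bash
python3 g.py
```

```text
t 16.25 F tool [-0.6 -0.9  0.5] along y -25.1 r 164.8 psi 2.988 ang -1.571 [ 0.547  -0.0651  0.019 ]
```

arm_command:
  series:
    - [[0, 2, -0.3, 0.012], [0, 2, -0.3, 0.012], [0, 2, -0.3, 0.012]]

```text
t: 16.55
tcp_pos: [0.5419, -0.0651, 0.0191]
tool_rot: [-0.451, 0.545, 0.45, 0.545]
force: [3.5, 0.5, 0.2]
finger_gap: -0.0
```

arm_command:
  series:
    - [[0, 2, -0.3, 0.012], [0, 2, -0.3, 0.012], [0, 2, -0.3, 0.012]]

```text
t: 16.85
tcp_pos: [0.5356, -0.0647, 0.019]
tool_rot: [-0.441, 0.553, 0.44, 0.553]
force: [2.3, 1.2, -1.2]
finger_gap: -0.005
```

arm_command:
  series:
    - [[0, 2, -0.3, 0.012], [0, 2, -0.3, 0.012], [0, 2, -0.3, 0.012]]

```text
t: 17.15
tcp_pos: [0.5295, -0.0642, 0.019]
tool_rot: [-0.43, 0.561, 0.43, 0.561]
force: [3.0, 1.4, -0.6]
finger_gap: -0.001
```

arm_command:
  series:
    - [[0, 2, -0.3, 0.012], [0, 2, -0.3, 0.012], [0, 2, -0.3, 0.012]]

```text
t: 17.45
tcp_pos: [0.5263, -0.064, 0.0195]
tool_rot: [-0.422, 0.567, 0.418, 0.57]
force: [7.6, 1.6, -1.1]
finger_gap: -0.001
```

arm_command:
  series:
    - [[0, 1, -0.1, 0.006], [0, 1, -0.1, 0.006], [0, 0, 0, 0]]

```text
t: 17.75
tcp_pos: [0.5262, -0.0642, 0.0198]
tool_rot: [-0.419, 0.569, 0.414, 0.573]
force: [8.4, 2.5, -0.0]
finger_gap: -0.001
```

arm_command:
  series:
    - [[0, 1, -0.1, 0.006], [0, 1, -0.1, 0.006], [0, 1, -0.1, 0.006], [0, 0, 0, 0]]

```text
t: 18.15
tcp_pos: [0.526, -0.0644, 0.0203]
tool_rot: [-0.416, 0.572, 0.407, 0.578]
force: [11.3, 0.8, -1.8]
finger_gap: -0.001
```

```bash
python3 g.py
```

```text
t 18.15 F tool [  2.  -10.4   4.4] along y -33.1 r 165.4 psi 2.813 ang -1.698 [ 0.526  -0.0644  0.0203]
```

arm_command:
  series:
    - [[0, 1, 0, 0], [0, 1, 0, 0], [0, 1, 0, 0], [0, 0, 0, 0]]

```text
t: 18.55
tcp_pos: [0.5249, -0.0641, 0.0206]
tool_rot: [-0.417, 0.571, 0.406, 0.579]
force: [14.1, 0.9, -2.4]
finger_gap: -0.001
```

arm_command:
  series:
    - [[0, 1, 0, 0], [0, 1, 0, 0], [0, 1, 0, 0], [0, 0, 0, 0]]

```text
t: 18.95
tcp_pos: [0.5226, -0.0637, 0.0207]
tool_rot: [-0.417, 0.571, 0.406, 0.579]
force: [14.7, 0.3, -2.2]
finger_gap: 0.001
```

arm_command:
  series:
    - [[0, 1.5, 0, 0.01], [0, 1.5, 0, 0.01], [0, 1.5, 0, 0.01], [0, 1.5, 0, 0.01], [0, 0, 0, 0]]

```text
t: 19.45
tcp_pos: [0.5177, -0.0629, 0.0209]
tool_rot: [-0.407, 0.578, 0.394, 0.587]
force: [14.1, -4.6, -2.6]
finger_gap: -0.003
```

```bash
python3 g.py
```

```text
t 19.45 F tool [  3.  -14.8   0.8] along y -31.1 r 165.2 psi 2.774 ang -1.749 [ 0.5177 -0.0629  0.0209]
```

arm_command:
  series:
    - [[0, 1.5, 0, 0.01], [0, 1.5, 0, 0.01], [0, 1.5, 0, 0.01], [0, 1, 0, 0.01], [0, 0, 0, 0]]

```text
t: 19.95
tcp_pos: [0.5131, -0.0619, 0.021]
tool_rot: [-0.396, 0.586, 0.382, 0.595]
force: [13.6, -9.0, -2.1]
finger_gap: -0.007
```

```bash
python3 - <<'E'
import g
from h import *
import cv2
a=snapshot("wrist")[:,:,::-1]; b=snapshot("side")[150:280,270:400,::-1]
cv2.imwrite("pics/z.png",np.hstack([cv2.resize(a[120:320,200:640],(560,255)),cv2.resize(b,(240,255))]))
E
```

```text
t 19.95 F tool [  2.5 -16.   -2.9] along y -32.8 r 165.1 psi 2.735 ang -1.777 [ 0.5131 -0.0619  0.021 ]
```

View pics/z.png

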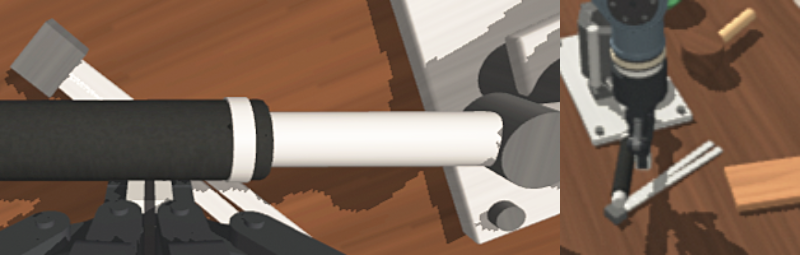

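arm_command:
  series:
    - [[0, 1, 0, 0], [0, 1, 0, 0], [0, 0, 0, 0], [0, 0, 0, 0], [0, 0, 0, 0], [0, 0, 0, 0], [0, 0, 0, 0]]

```text
t: 20.75
tcp_pos: [0.5117, -0.0615, 0.0211]
tool_rot: [-0.396, 0.586, 0.381, 0.595]
force: [14.3, -8.5, -2.8]
finger_gap: 0.001
```

```bash
python3 g.py
```

```text
t 20.75 F tool [  3.2 -16.4  -2.1] along y -31.4 r 165.0 psi 2.735 ang -1.786 [ 0.5117 -0.0615  0.0211]
```

arm_command:
  series:
    - [[0, -3, 0, 0], [0, -3, 0, 0], [0, -3, 0, 0], [0, -3, 0, 0], [0, -3, 0, 0], [0, -3, 0, 0], [0, -5, 0, 0], [0, -5, 0, 0], [0, -10, 0, 0], [0, 0, 0, 0]]

```text
t: 21.75
tcp_pos: [0.5357, -0.0713, 0.0189]
tool_rot: [-0.389, 0.591, 0.389, 0.591]
force: [1.2, -0.5, -1.2]
finger_gap: -0.002
```

arm_command:
  series:
    - [[0, -15, 0, 0], [-30, 0, 0, 0], [-40, 0, 0, 0], [-40, 0, 0, 0], [-40, 0, 0, 0], [0, -40, 0, 0], [0, -40, 0, 0], [0, -40, -10, 0], [0, 0, 0, 0], [0, 0, 0, 0]]

```text
t: 22.75
tcp_pos: [0.654, -0.1334, 0.1677]
tool_rot: [-0.387, 0.592, 0.389, 0.59]
force: [-1.0, 0.7, -0.3]
finger_gap: 0.001
```

```bash
python3 - <<'E'
import g
from h import *
import cv2
for n in("top","side","wrist"):cv2.imwrite(f"pics/{n}9.png",snapshot(n)[:,:,::-1])
a=cv2.imread("pics/top9.png")[150:260,195:345]
# image-based check: black grip / white caps in side & top near the predicted straight handle
for n in("top","side"):
    im=cv2.imread(f"pics/{n}9.png").astype(int);ref=cv2.imread(f"pics/{n}0.png").astype(int)
    m=(np.abs(im-ref).sum(2)>120)&(im.max(2)<60)
    print(n,m.sum())
    for k in np.linspace(-.7,.1,17):
        # heading swing k relative to fixture -y (+ toward +x)
        v=[.547,.0997,.0552]
        r=np.linspace(.14,.235,12);q=proj(n,F(v,np.c_[r*np.sin(k),-r*np.cos(k),r*0+.08])).round().astype(int)
        print(round(k,2),np.mean([im[y,x].max() for x,y in q]).round(),end="; ")
E
```

```text
t 22.75 F tool [0.3 1.2 0.3] along y -190.7 r 256.5 psi 2.734 ang -1.14 [ 0.654  -0.1334  0.1677]
top 521
-0.7 77.0; -0.65 80.0; -0.6 80.0; -0.55 80.0; -0.5 81.0; -0.45 80.0; -0.4 84.0; -0.35 85.0; -0.3 86.0; -0.25 91.0; -0.2 92.0; -0.15 96.0; -0.1 96.0; -0.05 108.0; 0.0 114.0; 0.05 109.0; 0.1 115.0; side 1577
-0.7 127.0; -0.65 116.0; -0.6 112.0; -0.55 115.0; -0.5 114.0; -0.45 116.0; -0.4 100.0; -0.35 51.0; -0.3 41.0; -0.25 133.0; -0.2 123.0; -0.15 94.0; -0.1 113.0; -0.05 117.0; 0.0 133.0; 0.05 123.0; 0.1 135.0;
```

```bash
python3 - <<'E'
from h import *
import cv2
v=[.547,.0997,.0552]
def score(im,map_,k,f):
    r=np.linspace(.16,.235,12)-.05
    n=.05*np.array([np.sin(k),-np.cos(k)]); P=np.c_[n[0]+r*np.sin(k-f),n[1]-r*np.cos(k-f),r*0+.08]
    q=map_(proj("side",F(v,P))); return np.mean([cv2.getRectSubPix(im,(1,1),(float(a),float(b))).max() for a,b in q])
now=cv2.imread("pics/side9.png"); z=cv2.imread("pics/z.png")[:,560:]
mp=lambda q:(q-[270,150]+.5)*[240/130,255/130]-.5
ks=np.arange(-.45,-.2,.02)
s=[score(now,lambda q:q,k,0) for k in ks];print("now",dict(zip(ks.round(2),np.round(s))))
k=-.32
print("held",{round(f,2):round(score(z,mp,k,f)) for f in np.arange(-.06,.32,.02)})
b=[score(now,lambda q:q,k,f) for f in np.arange(-.16,.2,.02)];print("now f",dict(zip(np.arange(-.16,.2,.02).round(2),np.round(b))))
E
```

```text
now {np.float64(-0.45): np.float64(119.0), np.float64(-0.43): np.float64(122.0), np.float64(-0.41): np.float64(117.0), np.float64(-0.39): np.float64(82.0), np.float64(-0.37): np.float64(52.0), np.float64(-0.35): np.float64(53.0), np.float64(-0.33): np.float64(50.0), np.float64(-0.31): np.float64(44.0), np.float64(-0.29): np.float64(40.0), np.float64(-0.27): np.float64(97.0), np.float64(-0.25): np.float64(139.0), np.float64(-0.23): np.float64(146.0), np.float64(-0.21): np.float64(139.0)}
held {np.float64(-0.06): 98, np.float64(-0.04): 94, np.float64(-0.02): 92, np.float64(0.0): 96, np.float64(0.02): 109, np.float64(0.04): 104, np.float64(0.06): 66, np.float64(0.08): 36, np.float64(0.1): 40, np.float64(0.12): 45, np.float64(0.14): 50, np.float64(0.16): 53, np.float64(0.18): 53, np.float64(0.2): 62, np.float64(0.22): 90, np.float64(0.24): 110, np.float64(0.26): 117, np.float64(0.28): 118, np.float64(0.3): 118}
now f {np.float64(-0.16): np.float64(127.0), np.float64(-0.14): np.float64(138.0), np.float64(-0.12): np.float64(146.0), np.float64(-0.1): np.float64(139.0), np.float64(-0.08): np.float64(120.0), np.float64(-0.06): np.float64(81.0), np.float64(-0.04): np.float64(42.0), np.float64(-0.02): np.float64(41.0), np.float64(-0.0): np.float64(47.0), np.float64(0.02): np.float64(51.0), np.float64(0.04): np.float64(53.0), np.float64(0.06): np.float64(53.0), np.float64(0.08): np.float64(62.0), np.float64(0.1): np.float64(92.0), np.float64(0.12): np.float64(113.0), np.float64(0.14): np.float64(120.0), np.float64(0.16): np.float64(121.0), np.float64(0.18): np.float64(119.0)}
```

```bash
python3 - <<'E'
from h import *
import cv2
a=cv2.imread("pics/top3.png").astype(int);b=cv2.imread("pics/top9.png").astype(int)
d=np.abs(a-b).sum(2)[195:232,215:275];print("mould diff px",(d>90).sum(),d.shape)
g=b[205:225,250:272].min(2);yx=np.argwhere(g>200);print("post top bright centroid",yx.mean(0)[::-1]+[250,205] if len(yx) else None,"pred",proj("top",[.497,.170,.136]))
s=status.sense();print(s["tcp_pos"],np.abs(s["qd"]).max())
from station import ticket
print(ticket.sign_off())
E
```

```text
mould diff px 419 (37, 60)
post top bright centroid [270.         210.66666667] pred [[260.71245344 215.05209069]]
[ 0.65343655 -0.13224136  0.16839413] 0.008929702885289055
the job is handed in; nothing more can be done
None
```

I closed the mould and clicked the wrench once, then let go and handed the job in. The last check on the mould itself was inconclusive.

- **Mould:** I pushed the post round at about 3 N until it stopped. The stop was about where I had calculated the shut position to be, and I pressed to about 17 N against it. The overhead picture after I backed off showed a closed octagon.
- **Wrench:** My first sweep passed over the grip without moving it, because the fingertips sat about 25–30 mm higher than the reported tool point. I lowered the tool and swept again. The screw went tight after about 0.55 rad, and the handle gave way at about 14 N.
- **Click:** I pressed on for about 14–15 mm and held it for about 0.5 s, at about 16.5 N, then let go. Comparing the side pictures with the handle held and after letting go puts the break-over at about 0.12 rad. The tool's travel gave about 0.126 rad.
- **After letting go:** The side picture shows the handle straight at -0.32 rad, which is where the screw tightened. The arm was clear of everything and its force reading was within noise.
- **Last mould check:** My final automatic comparison of the mould in the overhead pictures disagreed. 419 of 2,220 pixels had changed, possibly from the arm's moved shadow. The bright spot I searched for as the post was not at the predicted place, and it was probably a different part. I had used all my picture views, so I couldn't look. I have no sign that anything touched the mould after it was shut.
- **Bystanders:** I did not measure whether the other things on the bench had moved. I saw no sign of it in the pictures.

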